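# Find the slack swing bolt and hold its clamp cap open

### The job

A shaft on the bench is held by three hinged clamps, each shut by a swing bolt with a nut, and one of the three bolts is slack. Tap the upright ends of the bolts towards the open front of their slots, away from the shaft, to find the slack one and tip it right out of its slot; then lift that clamp's cap to about 45 degrees or more, and finish while still holding the cap up, without letting go, so that the liner under it can be checked. Leave the other tools and parts on the bench where they are.

Things in the scene. Friction and masses are not known exactly. Their poses are not given: they have to be found in the camera images.
- bed: Dark steel bed plate, 210 x 560 x 12 mm, fixed on the bench; origin: middle of its underside; own x square to the shaft, away from the robot, z up. On it a 40 mm steel shaft along its y (axis at z 75 mm), a belt pulley 104 mm across at the +y end, and three equal grey hinged clamps at its y = +160 (left), 0 (middle), -160 mm (right). Place, yaw and which clamp is slack vary.
- bolt_end_left (a point): Centre of the top face of the left clamp's swing bolt, standing upright (z 133 mm); axes as the bed. Fixed to the bed, does not follow the bolt. The bare threaded end, 14 mm across, is z 104 to 133; below it the hex nut (25 mm) and washer, z 89 to 104, sit on the cap's lug; the bolt turns on an eye pin along y at z 45. The cap's arch is 31 mm or more behind (+x of) the bolt's axis.
- bolt_end_middle (a point): The same for the middle clamp. A tight bolt is rigid. The slack one looks the same (its nut is backed off by 1.5 mm) but gives to under 1 N at its threaded end when tapped towards the bed's -x (out of the slot), tips freely and drops to lie level, pointing to -x. Until it is out its nut holds the cap shut.
- bolt_end_right (a point): The same for the right clamp.
- lug_left (a point): Left clamp: on the middle of the top of its cap's slotted lug, shut (bed x -62, z 89 mm); fixed to the bed, axes as the bed. The lug is a flat fork 40 mm wide along y, 14 mm thick (z 75 to 89), from bed x -78 to -34; its 16 mm slot, where the bolt stands at bed x -68, is open to -x. Under it, equally wide, are the lower half's cheeks, z 30 to 75.
- lug_middle (a point): The same for the middle clamp. Behind the lug the cap is a half-round arch over the shaft, outer radius 37 mm about bed x 0, z 75, with a 12 mm grease nipple on top (to z 123). Once its bolt lies out of the way the lug can be pinched across y from above.
- lug_right (a point): The same for the right clamp.
- hinge_middle (a point): Middle of the hinge of the middle clamp's cap: its axis runs along the bed's y at bed x +52, z 79 mm, on the far side of the shaft; the other two caps have theirs on the same line. The lug's middle moves on an arc of 114 mm radius about it.
- slack_bolt (a joint): Angle (rad) of the slack swing bolt, whichever clamp it is in: 0 upright in its slot, growing as it tips out towards the bed's -x, 1.6 at its stop, lying level. Little friction: from a lean of about 0.2 rad it falls on by itself.
- slack_cap (a joint): Angle (rad) of the cap of the clamp with the slack bolt, whichever place that is: 0 shut, growing as the lug rises, 1.2 at its stop. Cap about 0.45 kg on a free hinge: 2 to 3 N up at the lug lifts it, and it falls shut from any angle when let go.
- chuck: Bystander: steel drill chuck, 42 mm across, 44 mm tall, standing on the bed plate between the left and the middle clamp (bed x -55). Origin: centre of its underside.
- valve: Bystander: small brass valve body, 34 mm tall, with a side spout, standing on the bed plate between the middle and the right clamp (bed x -55). Origin: centre of its underside.
- spanner: Bystander: steel combination spanner, 170 mm, lying flat on the bench in front of the bed plate.
- hammer: Bystander: hammer, 280 mm, lying on the bench on the robot's right.
- jar: Bystander: clear jar with a blue lid, 84 mm across, 95 mm tall, on the bench on the robot's left. Origin: centre of its underside.
- oiler: Bystander: steel oil can with a long thin spout, 125 mm tall, on the bench on the robot's left. Origin: centre of its underside.
- socket_box: Bystander: open wooden box of sockets, 110 x 200 x 45 mm, on the bench beyond the machine. Origin: centre of its underside.
- bottle: Bystander: white plastic bottle, 52 mm across, 100 mm tall, on the bench on the robot's right. Origin: centre of its underside.

How it is judged:
By the outcome, as a careful person would: the job done as asked, in the order asked, and still so for the second after the job is handed in, while the arm keeps its last pose, push and grip.
It also fails if it takes over 45 s, if anything falls off the work surface, if the arm or the gripper's body presses on something with over 40 N, if the wrist force passes 120 N, or if a joint passes its speed limit or range.

### The arm

A 6-joint arm with a two-finger parallel gripper is mounted at the origin on the work surface. World frame = base frame: x ahead of the robot, y to its left, z up, the work surface at z = 0. Lengths are in mm, angles in rad, forces in N, time in s.
With the tool pointing down it reaches from about 300 to 775 mm from the base axis. Payload 14.6 kg.
Tool frame: the origin (TCP) lies on the centre line of the jaws, within the pads' length; the fingertips stand ahead of it and the grasp point (between the pads) is the TCP (manip.tip_reach is the z of the fingertips in the tool frame, in mm); z points along the fingers, y is the direction in which the jaws open and shut (so a half turn about z gives the same grasp; the last joint's range is limited). The gripper opens to 94 mm and grips with 3 to 60 N. Pads are 16 mm wide; open, the fingers measure 119 mm over their backs; the gripper's body (75 mm by 177 mm) begins 78 mm behind the grasp point.
Start: joints at [1.21, 0.3, 1.521, -0, 1.321, -0.067], TCP at [159.273, 526.423, 224.446] pointing down, gripper open.
Joint ranges: [-3.03, 3.03], [-0.79, 2.21], [0.23, 2.52], [-1.04, 4.18], [0, 3.07], [-2.55, 2.55]. Speed limits (rad/s): [2.22, 2.22, 2.57, 3.14, 3.14, 3.14].

### API

Orientations are given as [roll, pitch, yaw] about the fixed x, y, z axes, in that order (R = Rz(yaw) Ry(pitch) Rx(roll)).
In Python, from cell import manip, camera, search_frame, masks_of, tip_of gives the robot as it stands.
- The arm moves only by the tool send_rows, never from a script. Its argument "plan" is a list of rows, each an object with "travel": the shift along the tool's x, y, z in mm, a list of three; "delta_rot": the turn, a rotation vector about the tool's x, y, z in degrees, a list of three; "fingers": the gripper's target within -1 to 1 (shut at 1, half-way at 0, fully open at -1). In form: [{"travel": [dx, dy, dz], "delta_rot": [wx, wy, wz], "fingers": fingers}, ...]. A call has 1 to 20 rows; each row shifts and turns the commanded pose from where the row before left it, along the tool's axes as they then stand; what a row does not reach is not made up. A row lasts 1/8 s, in which the tool goes at most 62.5 mm and 10.7 degrees, less where a joint would pass 70% of its speed; a pose out of reach is approached as far as the arm can. A call is refused whole if a number of a shift passes 62.5 or a number of a turn 10.7, either way. A call with a gripper value outside its range is refused whole. The fingers move at their own pace and stop on an object; "grip_force" is the grip in N (left out, the last holds). Time passes only in rows, so rows that do not move let the fingers close. It gives the time, the measured TCP pose, the force and the opening at its end, in the units of the state.
- manip.read_state(): the state, without advancing time (a new reading comes with each control period).
- camera(name): name is "side" or "top"; returns a dict with "color" (384x512x3 uint8, red, green, blue), "z_map" (384x512 float32, mm along the optical axis (not along the pixel's ray), 0 where there is no reading), "fov_y" (degrees; the focal length in pixels is half the picture's height over the tangent of half this angle, whatever the lens; pixels are square), "cx", "cy" (the principal point, pixels), "world_from_camera" (4x4, takes a point from camera to world coordinates). Camera axes: x right, y up, looking along -z (the intrinsics and any distortion apply to the point x, -y, -z); pixel columns grow to the right and rows downward; lengths in mm; the calibration is good to about 2 mm. A picture is of the moment at which its call begins.
- manip.sign_off(): hands the job in, once; it reports no verdict.
Trained networks look in the newest picture that a camera, given by its name, has taken for a name from the list of things; names that differ only in an ending like _2 or _b are one class to them, and where a whole thing is asked for, a point or a joint stands for the part that bears it (a point fixed in the world has none). Each returns a list of dicts, best first, with "confidence" (0 to 1); they miss things now and then, are a little off and sometimes report something else, mostly with a low value. They report only what shows in the picture. A call takes as long as a camera call.
- search_frame(name, camera): "at" ([x, y, z] in mm, in the coordinates of the camera as it stood for that picture, good to about 4 mm: the middle of the surface that is visible of it).
- masks_of(name, camera): "region" (384x512 bool, what is visible of it).
- tip_of(name, camera): "at" ([x, y, z] in mm, in the coordinates of the camera as it stood for that picture, good to about 4 mm: a listed point, or the origin of a listed thing).
The state is a dict: "clock": time; "joints": joint angles; "qd": joint speeds; "effort": joint torques, N m; "eef_pos": TCP position; "eef_rot": TCP orientation; "wrist_force": force on the tool from outside, world axes, zero at the start; "moment": the same for the moment, N m; "finger_gap": finger opening in mm.
Only numpy, scipy, OpenCV 4.12 (cv2) and the standard library are available. Lean on these libraries where they do the work, as an engineer would, in place of code of your own. Each camera call takes 0.05 s, during which the arm holds its last target. There are 200 camera calls.

## Working session

There is one attempt and no reset: what is moved stays moved. The work goes in short steps, Python scripts to look and compute and a tool call to move; the robot and the scene stay as the last step left them, time stands still between calls to the robot, and variables do not carry over. Pictures are saved under pics/ and viewed, about 8 in all and at most 12, crops included, and the job is handed in when it is done.

Besides the shell and the picture viewer there is one more tool, called after ">>>" as name(argument=value, ...) on one line, values as JSON. send_rows: Moves the arm, as the interface text tells. Its arguments: {"type":"object","properties":{"plan":{"type":"array"},"grip_force":{"type":"number"}},"required":["plan"]}

```bash
mkdir -p pics; ls; cat > h.py <<'E'
import numpy as np,cv2
from cell import manip,camera,search_frame,masks_of,tip_of
def w(c,p):
    return (c["world_from_camera"]@np.r_[p,1])[:3]
E
python3 - <<'E'
from h import *
s=manip.read_state();print({k:np.round(v,3).tolist() for k,v in s.items()}, manip.tip_reach)
for n in("side","top"):
    c=camera(n);cv2.imwrite(f"pics/{n}0.png",c["color"][:,:,::-1])
    print(n,c["fov_y"],c["cx"],c["cy"],np.round(c["world_from_camera"],3).tolist())
    for k in "bed bolt_end_left bolt_end_middle bolt_end_right lug_left lug_middle lug_right hinge_middle chuck valve jar oiler bottle spanner".split():
        for r in tip_of(k,n)[:2]: print(k,round(r["confidence"],2),np.round(w(c,r["at"]),1))
E
```

```text
pics
{'clock': 0.0, 'joints': [1.21, 0.301, 1.522, -0.0, 1.321, -0.067], 'qd': [-0.001, 0.002, -0.002, 0.001, -0.0, 0.001], 'effort': [-0.001, -53.182, -35.274, 0.071, 0.024, -0.0], 'eef_pos': [159.201, 526.204, 223.869], 'eef_rot': [-3.14, -0.0, 2.848], 'wrist_force': [-0.016, -0.261, 0.322], 'moment': [-0.004, 0.044, 0.067], 'finger_gap': 94.032} 19.0
side 43.022600754192965 254.48995874585844 189.28476140647146 [[0.696, 0.545, -0.468, -165.599], [-0.718, 0.51, -0.473, -718.963], [-0.019, 0.665, 0.746, 1275.951], [0.0, 0.0, 0.0, 1.0]]
bed 0.71 [616.5 -69.3   1. ]
bolt_end_left 0.75 [549.4  89.8 131.4]
bolt_end_middle 0.64 [546.9 -68.1 133.1]
bolt_end_right 0.6 [ 542.7 -231.5  138.5]
lug_left 0.95 [557.5  86.7  87. ]
lug_left 0.69 [614.6 -66.2   2.6]
lug_middle 0.64 [553.6 -69.6  89.9]
lug_middle 0.49 [570.8 514.3  -2.6]
lug_right 0.83 [ 551.9 -232.7   88.8]
lug_right 0.51 [ 7.867e+02 -1.250e+01  4.000e-01]
hinge_middle 0.55 [667.8 -70.9  76.9]
chuck 0.58 [557.4  10.3  12.1]
valve 0.36 [545.6 -69.5 134.7]
jar 0.89 [392.5 513.1  -0.9]
jar 0.73 [ 334.1 -471.3    1.1]
oiler 0.96 [571.4
[... 193 characters left out ...]
4, -0.178, 295.731], [-1.0, -0.005, 0.015, 27.683], [0.013, 0.179, 0.984, 1615.885], [0.0, 0.0, 0.0, 1.0]]
bed 0.73 [614.9 -75.6   3. ]
bolt_end_left 0.41 [ 545.6 -229.6   90.1]
bolt_end_middle 0.82 [545.2 -68.1 131.4]
bolt_end_right 0.63 [ 544.4 -231.5  130.5]
lug_left 0.57 [551.6  91.8  88.8]
lug_middle 0.87 [550.4 -68.6  90.8]
lug_middle 0.57 [608.6 -74.1   1.4]
lug_right 0.71 [ 544.9 -231.4   87.4]
hinge_middle 0.57 [666.9 -76.3  82.1]
chuck 0.68 [554.9   9.9  13.6]
valve 0.41 [555.   91.7  89.5]
valve 0.38 [ 553.5 -151.9    9.5]
jar 0.91 [391.5 510.3  -1.5]
oiler 0.94 [565.3 517.6  -1. ]
oiler 0.62 [545.1 -70.3 131.3]
bottle 0.6 [ 585.1 -489.1   -2.1]
spanner 0.77 [ 452.8 -125.3   -2.3]
```

View pics/side0.png

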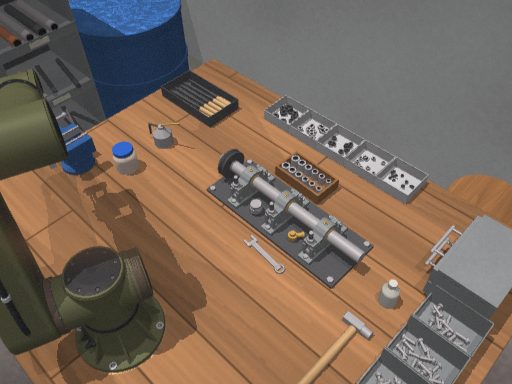

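View pics/top0.png

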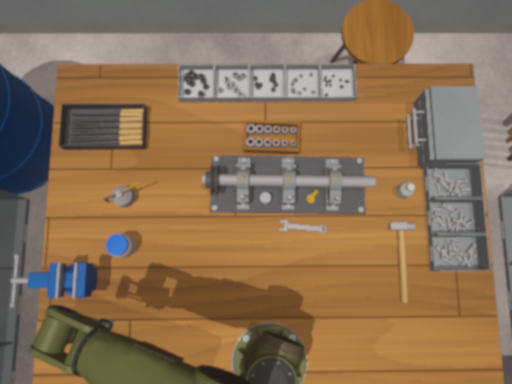

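The pictures show the bed, with clamps at top-view pixels (243,180), (289,180) and (335,180). The chuck and valve stand between them and the spanner lies in front. The network points agree with this: the bed is nearly aligned, with a yaw of about -0.016. I'll turn the jaws along the bed's y, then go behind the left bolt.

>>> send_rows(plan=[{"travel": [0,0,0],"delta_rot": [0,0,-8],"fingers": 1},{"travel": [0,0,0],"delta_rot": [0,0,-8],"fingers": 1},{"travel": [-35,-36,0],"delta_rot": [0,0,0],"fingers": 1},{"travel": [-35,-36,0],"delta_rot": [0,0,0],"fingers": 1},{"travel": [-35,-36,0],"delta_rot": [0,0,0],"fingers": 1},{"travel": [-35,-36,0],"delta_rot": [0,0,0],"fingers": 1},{"travel": [-35,-36,0],"delta_rot": [0,0,0],"fingers": 1},{"travel": [-35,-36,0],"delta_rot": [0,0,0],"fingers": 1},{"travel": [-35,-36,0],"delta_rot": [0,0,0],"fingers": 1},{"travel": [-35,-36,0],"delta_rot": [0,0,0],"fingers": 1},{"travel": [-35,-36,0],"delta_rot": [0,0,0],"fingers": 1},{"travel": [-35,-36,0],"delta_rot": [0,0,0],"fingers": 1},{"travel": [-35,-36,0],"delta_rot": [0,0,0],"fingers": 1},{"travel": [-35,-36,0],"delta_rot": [0,0,0],"fingers": 1},{"travel": [0,0,0],"delta_rot": [0,0,0],"fingers": 1}], grip_force=25)

```text
clock: 3.38
eef_pos: [574.2, 86.1, 223.8]
eef_rot: [-3.141, -0.001, 3.124]
wrist_force: [-0.3, -0.1, 0.1]
finger_gap: 0.7
```

```bash
python3 - <<'E'
from h import *
print([a for a in dir(manip) if a[0]!='_'])
for n in("side","top"):
    c=camera(n)
    for k in "bolt_end_left bolt_end_middle bolt_end_right lug_left".split():
        for r in tip_of(k,n)[:2]: print(n,k,round(r["confidence"],2),np.round(w(c,r["at"]),1))
    if n=="side": cv2.imwrite("pics/s1.png",cv2.resize(c["color"][130:300,190:390,::-1],(800,680))[:600])
E
```

```text
['Unreachable', 'read_state', 'sign_off', 'tip_reach']
side bolt_end_left 0.97 [548.5  89.2 131.6]
side bolt_end_middle 0.59 [543.9 -70.  133.1]
side bolt_end_right 0.96 [ 545.  -232.6  135. ]
side lug_left 0.64 [556.   88.   87.5]
side lug_left 0.63 [549.5  92.4 131.7]
top bolt_end_left 0.59 [553.1  13.4  13.2]
top bolt_end_middle 0.75 [547.1 -67.4 129.6]
top bolt_end_right 0.49 [ 552.3 -150.6   10.5]
top bolt_end_right 0.38 [610.5 -72.2   2.5]
top lug_left 0.18 [ 544.5 -229.    88.9]
```

View pics/s1.png

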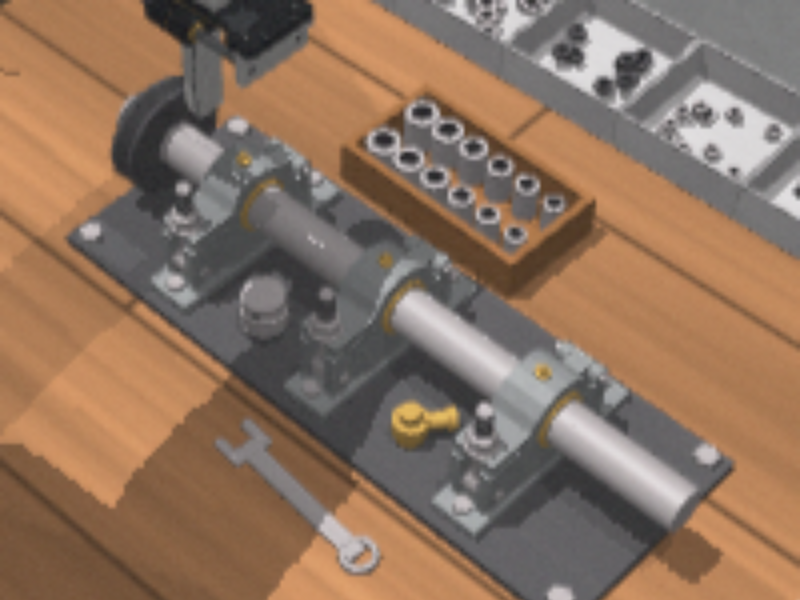

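The crop shows all three bolts upright at (182,205), (325,315) and (485,425), with the closed fingers above and behind the left one. I'll lower behind it and tap.

>>> send_rows(plan=[{"travel": [0,4,35],"delta_rot": [0,0,0],"fingers": 1},{"travel": [0,0,35],"delta_rot": [0,0,0],"fingers": 1},{"travel": [0,0,25],"delta_rot": [0,0,0],"fingers": 1},{"travel": [6,0,0],"delta_rot": [0,0,0],"fingers": 1},{"travel": [2,0,0],"delta_rot": [0,0,0],"fingers": 1},{"travel": [0,0,0],"delta_rot": [0,0,0],"fingers": 1}])

```text
clock: 4.62
eef_pos: [565.4, 92.6, 130.9]
eef_rot: [3.141, 0.002, 3.127]
wrist_force: [0.5, 0.2, 0.6]
finger_gap: 0.6
```

>>> send_rows(plan=[{"travel": [2,0,0],"delta_rot": [0,0,0],"fingers": 1},{"travel": [0,0,0],"delta_rot": [0,0,0],"fingers": 1}])

```text
clock: 4.88
eef_pos: [564.5, 92.6, 130.7]
eef_rot: [3.141, 0.005, 3.127]
wrist_force: [8.9, 0.4, -0.3]
finger_gap: 0.0
```

>>> send_rows(plan=[{"travel": [2,0,0],"delta_rot": [0,0,0],"fingers": 1},{"travel": [0,0,0],"delta_rot": [0,0,0],"fingers": 1}])

```text
clock: 5.12
eef_pos: [564.2, 92.6, 130.9]
eef_rot: [3.141, 0.01, 3.127]
wrist_force: [23.6, -0.1, -9.1]
finger_gap: 0.4
```

The left bolt is tight: 24 N with no movement. Next is the middle one.

>>> send_rows(plan=[{"travel": [-12,0,0],"delta_rot": [0,0,0],"fingers": 1},{"travel": [0,0,-35],"delta_rot": [0,0,0],"fingers": 1},{"travel": [0,-40,0],"delta_rot": [0,0,0],"fingers": 1},{"travel": [0,-40,0],"delta_rot": [0,0,0],"fingers": 1},{"travel": [0,-40,0],"delta_rot": [0,0,0],"fingers": 1},{"travel": [0,-41,0],"delta_rot": [0,0,0],"fingers": 1},{"travel": [0,0,0],"delta_rot": [0,0,0],"fingers": 1},{"travel": [0,0,35],"delta_rot": [0,0,0],"fingers": 1},{"travel": [0,0,0],"delta_rot": [0,0,0],"fingers": 1},{"travel": [6,0,0],"delta_rot": [0,0,0],"fingers": 1},{"travel": [0,0,0],"delta_rot": [0,0,0],"fingers": 1}])

```text
clock: 6.5
eef_pos: [564.8, -68.3, 130.8]
eef_rot: [-3.141, 0.002, 3.127]
wrist_force: [-0.2, 0.9, 0.6]
finger_gap: 0.4
```

>>> send_rows(plan=[{"travel": [2,0,0],"delta_rot": [0,0,0],"fingers": 1},{"travel": [2,0,0],"delta_rot": [0,0,0],"fingers": 1},{"travel": [0,0,0],"delta_rot": [0,0,0],"fingers": 1}])

```text
clock: 6.88
eef_pos: [561.7, -68.5, 130.1]
eef_rot: [-3.141, 0.003, 3.127]
wrist_force: [7.5, 1.6, -1.3]
finger_gap: 0.5
```

>>> send_rows(plan=[{"travel": [2,0,0],"delta_rot": [0,0,0],"fingers": 1},{"travel": [0,0,0],"delta_rot": [0,0,0],"fingers": 1}])

```text
clock: 7.12
eef_pos: [561.3, -68.5, 130.3]
eef_rot: [-3.141, 0.008, 3.127]
wrist_force: [21.5, 0.9, -8.8]
finger_gap: 0.5
```

The middle bolt is tight too. Next is the right one.

>>> send_rows(plan=[{"travel": [-12,0,0],"delta_rot": [0,0,0],"fingers": 1},{"travel": [0,0,-35],"delta_rot": [0,0,0],"fingers": 1},{"travel": [0,-40,0],"delta_rot": [0,0,0],"fingers": 1},{"travel": [0,-40,0],"delta_rot": [0,0,0],"fingers": 1},{"travel": [0,-40,0],"delta_rot": [0,0,0],"fingers": 1},{"travel": [0,-42,0],"delta_rot": [0,0,0],"fingers": 1},{"travel": [0,0,0],"delta_rot": [0,0,0],"fingers": 1},{"travel": [0,0,35],"delta_rot": [0,0,0],"fingers": 1},{"travel": [0,0,0],"delta_rot": [0,0,0],"fingers": 1},{"travel": [6,0,0],"delta_rot": [0,0,0],"fingers": 1},{"travel": [0,0,0],"delta_rot": [0,0,0],"fingers": 1}])

```text
clock: 8.5
eef_pos: [562.5, -230.4, 130.9]
eef_rot: [-3.141, 0.001, 3.127]
wrist_force: [0.7, 0.5, 0.3]
finger_gap: 0.9
```

>>> send_rows(plan=[{"travel": [2,0,0],"delta_rot": [0,0,0],"fingers": 1},{"travel": [2,0,0],"delta_rot": [0,0,0],"fingers": 1},{"travel": [0,0,0],"delta_rot": [0,0,0],"fingers": 1}])

```text
clock: 8.88
eef_pos: [558.2, -230.5, 129.6]
eef_rot: [-3.142, 0.0, 3.127]
wrist_force: [-0.7, -0.4, -0.9]
finger_gap: 0.5
```

>>> send_rows(plan=[{"travel": [2,0,0],"delta_rot": [0,0,0],"fingers": 1},{"travel": [1,0,0],"delta_rot": [0,0,0],"fingers": 1},{"travel": [0,0,0],"delta_rot": [0,0,0],"fingers": 1}])

```text
clock: 9.25
eef_pos: [555.2, -230.5, 129.4]
eef_rot: [3.142, -0.0, 3.127]
wrist_force: [-0.3, 1.5, 0.4]
finger_gap: 0.3
```

The right bolt gives with no force, so it is the slack one. I'll push it on until it tips out.

>>> send_rows(plan=[{"travel": [4,0,0],"delta_rot": [0,0,0],"fingers": 1},{"travel": [4,0,0],"delta_rot": [0,0,0],"fingers": 1},{"travel": [4,0,0],"delta_rot": [0,0,0],"fingers": 1},{"travel": [5,0,0],"delta_rot": [0,0,0],"fingers": 1},{"travel": [5,0,0],"delta_rot": [0,0,0],"fingers": 1},{"travel": [5,0,0],"delta_rot": [0,0,0],"fingers": 1},{"travel": [0,0,-25],"delta_rot": [0,0,0],"fingers": 1},{"travel": [0,0,-25],"delta_rot": [0,0,0],"fingers": 0.3},{"travel": [0,0,-10],"delta_rot": [0,0,0],"fingers": -0.3},{"travel": [0,0,0],"delta_rot": [0,0,0],"fingers": -0.3},{"travel": [0,0,0],"delta_rot": [0,0,0],"fingers": -0.3}])

```text
clock: 10.62
eef_pos: [528.0, -229.9, 188.4]
eef_rot: [3.141, -0.001, 3.127]
wrist_force: [0.2, 0.4, -0.2]
finger_gap: 36.8
```

```bash
python3 - <<'E'
from h import *
for n in("side","top"):
    c=camera(n)
    for k in "bolt_end_right lug_right slack_bolt".split():
        for r in tip_of(k,n)[:2]: print(n,k,round(r["confidence"],2),np.round(w(c,r["at"]),1))
    if n=="side": cv2.imwrite("pics/s2.png",cv2.resize(c["color"][180:280,260:390,::-1],(780,600)))
E
```

```text
side bolt_end_right 0.61 [ 543.7 -231.7  138.3]
side bolt_end_right 0.48 [ 588.5 -493.5   -1.5]
side lug_right 0.85 [ 551.  -234.6   89.1]Traceback (most recent call last):
  File "<stdin>", line 5, in <module>
ValueError: it knows: bed, bolt_end_left, bolt_end_middle, bolt_end_right, bottle, chuck, hammer, hinge_middle, jar, lug_left, lug_middle, lug_right, oiler, socket_box, spanner, valve
```

```bash
python3 - <<'E'
from h import *
c=camera("side")
cv2.imwrite("pics/s2.png",cv2.resize(c["color"][180:280,260:390,::-1],(780,600)))
c=camera("top")
for r in tip_of("lug_right","top")[:2]: print(round(r["confidence"],2),np.round(w(c,r["at"]),1))
E
```

```text
(no output)
```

View pics/s2.png

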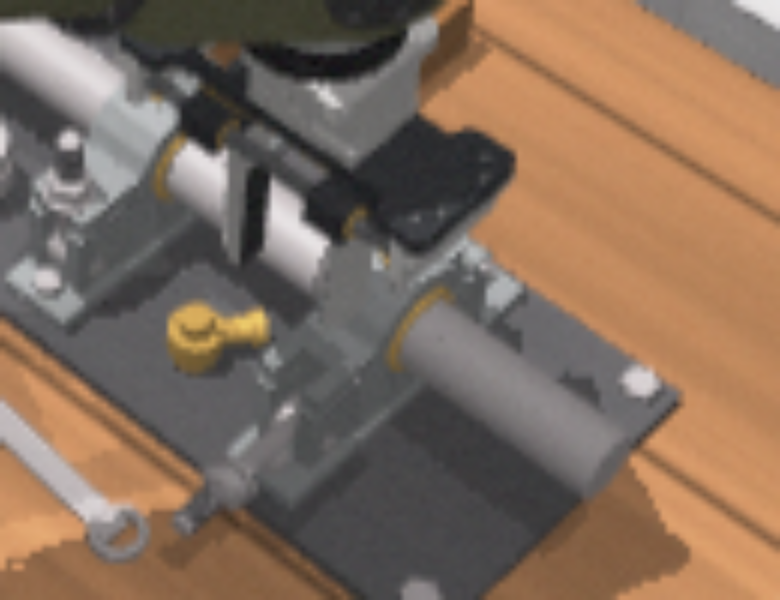

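The right bolt lies level, pointing away from the shaft, with its end near (185,520), and the slot is clear. I'll approach the right lug with a pre-tilt of -24°, so the tool can turn with the cap during the lift.

>>> send_rows(plan=[{"travel": [-9,-1,29],"delta_rot": [0,0,0],"fingers": -0.3},{"travel": [-9,0,29],"delta_rot": [0,0,0],"fingers": -0.3},{"travel": [0,0,0],"delta_rot": [0,-8,0],"fingers": -0.3},{"travel": [0,0,0],"delta_rot": [0,-8,0],"fingers": -0.3},{"travel": [0,0,0],"delta_rot": [0,-8,0],"fingers": -0.3},{"travel": [0,0,0],"delta_rot": [0,0,0],"fingers": -0.3},{"travel": [0,0,0],"delta_rot": [0,0,0],"fingers": -0.3}])

```text
clock: 11.8
eef_pos: [546.7, -231.4, 131.9]
eef_rot: [-3.141, 0.417, 3.127]
wrist_force: [-0.0, -0.1, -0.4]
finger_gap: 61.0
```

>>> send_rows(plan=[{"travel": [7,0,16],"delta_rot": [0,0,0],"fingers": -0.3},{"travel": [7,0,16],"delta_rot": [0,0,0],"fingers": -0.3},{"travel": [0,0,0],"delta_rot": [0,0,0],"fingers": -0.3},{"travel": [0,0,0],"delta_rot": [0,0,0],"fingers": -0.3}])

```text
clock: 12.3
eef_pos: [546.6, -231.3, 96.4]
eef_rot: [3.141, 0.419, 3.127]
wrist_force: [0.6, -0.4, 0.3]
finger_gap: 60.9
```

```bash
python3 - <<'E'
from h import *
c=camera("side")
cv2.imwrite("pics/s3.png",cv2.resize(c["color"][180:280,260:390,::-1],(780,600)))
E
```

```text
(no output)
```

View pics/s3.png

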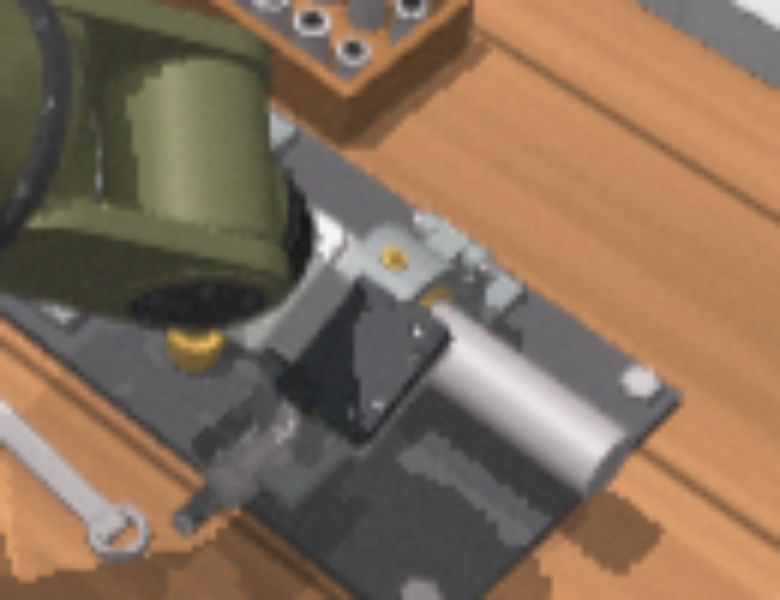

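The gripper hides the lug at about (290,390), and nothing is being touched. I'll close on it.

>>> send_rows(plan=[{"travel": [0,0,0],"delta_rot": [0,0,0],"fingers": 0.5},{"travel": [0,0,0],"delta_rot": [0,0,0],"fingers": 0.5},{"travel": [0,0,0],"delta_rot": [0,0,0],"fingers": 0.5},{"travel": [0,0,0],"delta_rot": [0,0,0],"fingers": 0.5}], grip_force=40)

```text
clock: 12.85
eef_pos: [546.6, -230.8, 96.8]
eef_rot: [3.141, 0.419, 3.127]
wrist_force: [-0.3, 4.7, 3.9]
finger_gap: 39.4
```

The lug is pinched, with a gap of 39.4 mm. I'll lift along the hinge arc in 5° steps, checking as I go.

>>> send_rows(plan=[{"travel": [-3,0,-4.3],"delta_rot": [0,2.5,0],"fingers": 0.5},{"travel": [-3,0,-4.3],"delta_rot": [0,2.5,0],"fingers": 0.5},{"travel": [-3,0,-4.3],"delta_rot": [0,2.5,0],"fingers": 0.5},{"travel": [-3,0,-4.3],"delta_rot": [0,2.5,0],"fingers": 0.5},{"travel": [0,0,0],"delta_rot": [0,0,0],"fingers": 0.5}])

```text
clock: 13.48
eef_pos: [551.4, -230.8, 116.5]
eef_rot: [3.141, 0.242, 3.127]
wrist_force: [-3.0, 2.3, -1.1]
finger_gap: 39.6
```

>>> send_rows(plan=[{"travel": [-4.8,0,-6.9],"delta_rot": [0,4,0],"fingers": 0.5},{"travel": [-4.8,0,-6.9],"delta_rot": [0,4,0],"fingers": 0.5},{"travel": [-4.8,0,-6.9],"delta_rot": [0,4,0],"fingers": 0.5},{"travel": [-4.8,0,-6.9],"delta_rot": [0,4,0],"fingers": 0.5},{"travel": [-4.8,0,-6.9],"delta_rot": [0,4,0],"fingers": 0.5},{"travel": [0,0,0],"delta_rot": [0,0,0],"fingers": 0.5}])

```text
clock: 14.22
eef_pos: [571.5, -231.1, 153.2]
eef_rot: [3.14, -0.108, 3.128]
wrist_force: [-8.5, 3.2, 3.7]
finger_gap: 39.6
```

>>> send_rows(plan=[{"travel": [-4.8,0,-6.9],"delta_rot": [0,4,0],"fingers": 0.5},{"travel": [-4.8,0,-6.9],"delta_rot": [0,4,0],"fingers": 0.5},{"travel": [-4.8,0,-6.9],"delta_rot": [0,4,0],"fingers": 0.5},{"travel": [-4.8,0,-6.9],"delta_rot": [0,4,0],"fingers": 0.5},{"travel": [-4.8,0,-6.9],"delta_rot": [0,4,0],"fingers": 0.5},{"travel": [0,0,0],"delta_rot": [0,0,0],"fingers": 0.5}])

```text
clock: 14.98
eef_pos: [603.2, -231.7, 180.7]
eef_rot: [3.14, -0.456, 3.128]
wrist_force: [-7.6, 4.6, 5.4]
finger_gap: 39.0
```

>>> send_rows(plan=[{"travel": [-4.8,0,-6.9],"delta_rot": [0,4,0],"fingers": 0.5},{"travel": [-3.6,0,-5.2],"delta_rot": [0,3,0],"fingers": 0.5},{"travel": [0,0,0],"delta_rot": [0,0,0],"fingers": 0.5},{"travel": [0,0,0],"delta_rot": [0,0,0],"fingers": 0.5},{"travel": [0,0,0],"delta_rot": [0,0,0],"fingers": 0.5},{"travel": [0,0,0],"delta_rot": [0,0,0],"fingers": 0.5}])

```text
clock: 15.72
eef_pos: [616.2, -231.9, 187.4]
eef_rot: [3.14, -0.575, 3.128]
wrist_force: [-3.3, 5.0, 0.6]
finger_gap: 39.6
```

```bash
python3 - <<'E'
from h import *
c=camera("side")
cv2.imwrite("pics/s4.png",cv2.resize(c["color"][150:280,230:400,::-1],(780,596)))
c=camera("top")
cv2.imwrite("pics/t4.png",cv2.resize(c["color"][130:240,190:400,::-1],(800,419)))
print(manip.read_state()["finger_gap"])
E
```

```text
39.83021219484959
```

View pics/s4.png

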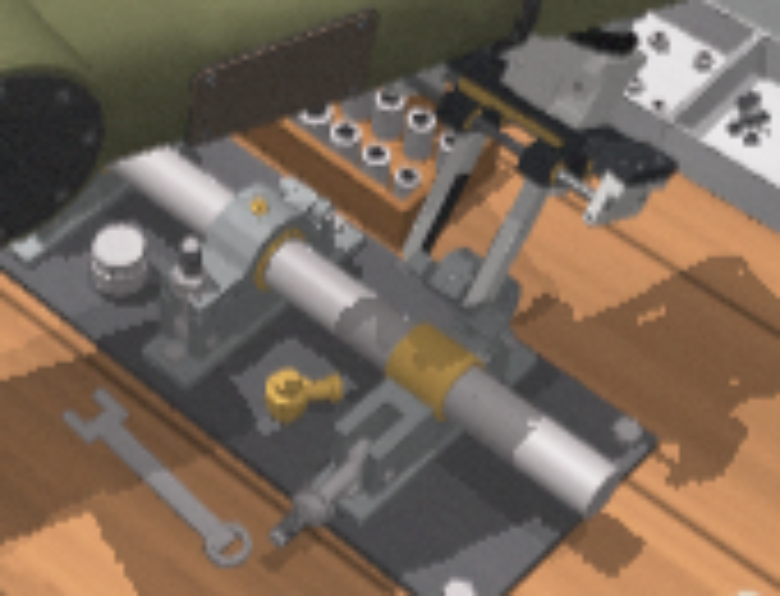

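View pics/t4.png

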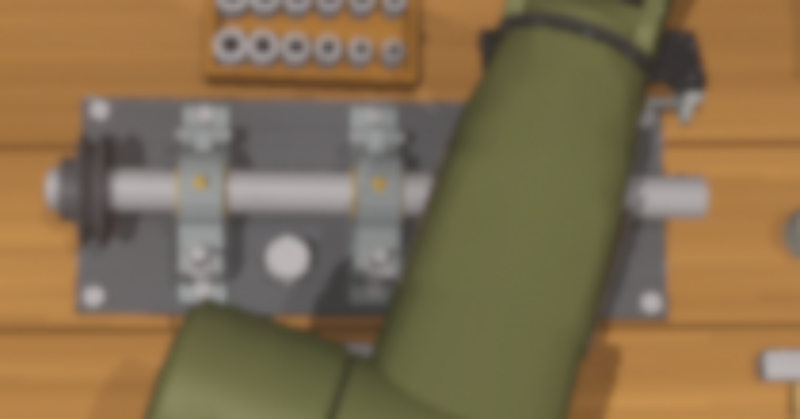

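The cap is up and held, with the brass liner showing at (435,360). The bolt is down, and the chuck, valve and spanner are where they were. I'm handing in.

```bash
python3 -c "
from h import *
s=manip.read_state();print(s['clock'],s['eef_rot'],s['finger_gap'],s['wrist_force']);manip.sign_off()"
```

```text
15.825 [ 3.13981645 -0.57493839  3.12837595] 39.83021219484959 [-3.24420619  4.82077078  0.47024308]
the job is handed in; nothing more can be done
```

The right clamp had the slack bolt. I tipped it out of its slot and lifted that cap about 57°, and I handed the job in at 15.8 s with the cap still held.

- **Finding the bolt:** the left and middle bolts were rigid, taking about 22–24 N without moving. The right one gave with no measurable force and fell level.
- **Lift:** I pinched the right lug across its width and followed the hinge arc. The 57° comes from how far the tool turned; I had no direct reading of the cap angle.
- **Last checks:** the gap was 39.8 mm on the 40 mm lug, and the wrist force was about 6 N. The last side picture shows the cap up, the brass liner exposed and the bolt lying out of the way. The chuck, valve and spanner were where they started.
- **Not fully checked:** in the last top view the arm hid the right clamp. I didn't re-measure the jar, oiler, bottle, hammer or socket box, but nothing came near them.

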